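Load the brass bar under the drill bridge and clamp it

TASK

Slide the brass bar into the drill jig: lay it on the open end of the aluminium bed, feed it under the blue bridge and on until its end butts against the dark stop, with the clamp still swung back. Then swing the red-handled clamp arm over so that its rubber pad rests down on the bar. Leave the copper bar where it lies.

Things in the scene. Friction and masses are not known exactly. Their poses are not given: they have to be found in the camera images.
- jig: Fixed drill jig; place and yaw vary. Aluminium bed 130 (x) by 280 (y), y = -130 to +150 mm, top at z = 20 mm; origin on the bench under it. Bar is fed along jig +y on x = 0 from the open flat -y end. A bar that is home has its centre at x 0, y 35, underside z 20 mm. The clamp's steel cheeks stand at x = 40 to 62, y = 74 to 110, up to z = 66 mm.
- stop_face (a point): Middle of the dark steel end stop's face (jig frame x 0, y 120, z 26 mm), axes as the jig's. Stop 64 mm wide, top at jig z = 42 mm. Low side rails, 34 mm apart, z = 20 to 28 mm, run from the bridge to it.
- bridge_mouth (a point): Middle of the entrance to the tunnel under the blue bridge (jig frame x 0, y 35, z 29 mm), axes as the jig's. Tunnel 34 mm wide, z = 20 to 38, y = 35 to 65 mm. Bridge 78 mm wide, top at z = 52 mm, a brass bush on it up to 56 mm. Two steel lead-ins, z = 20 to 38 mm, flare from the mouth to about 59 mm apart at y = 12 mm, all within x = -36 to 36.
- brass_bar: Brass (yellow) bar, loose, 28 (x) by 170 (y) by 12 mm (z), about 0.46 kg, lying flat on the bench, long axis within 0.25 rad of world y; both ends alike; origin at the centre of its underside
- copper_bar: Copper (reddish) bar of the same size, loose beside the brass one; which of the two lies nearer the robot varies; origin at the centre of its underside. Leave it alone
- clamp (a joint): Clamp arm's hinge angle, rad, axis parallel to jig y. 0: arm level, pointing to jig -x across the bar, rubber pad resting on a 12 mm bar in the bed. Grows as the arm swings up and back: 1.57 upright, starts at 1.75 to 1.95 (leaning to +x), end stops 2.1 and (no bar) -0.15. Friction holds it near upright; well past that it falls by its weight (0.2 Nm at most to swing)
- clamp_hinge (a point): The clamp's hinge axis (jig frame x 51, y 92, z 55 mm); fixed to the jig
- clamp_grip (a point): Point on the centreline of the clamp's red handle, 98 mm from the hinge. Handle 70 to 120 mm from the hinge, 18 mm wide along jig y, 16 mm thick. The pad is 51 mm from the hinge, on the arm's lower side. With the clamp down this point is at jig x -47, y 92, z 55 mm
Things that resemble listed ones, but are neither listed nor needed, are in the scene too. Leave any purple look-alike of the brass_bar alone.

How it is judged:
On the way, in this order (a step that is already met when the one before it is completed fails the run):
1. the brass bar is home in the jig, against the stop, with the clamp still swung back (y of brass_bar in the frame of jig between 0.0315 and 0.04 m and x of brass_bar in the frame of jig between -0.006 and 0.006 m and z of brass_bar in the frame of jig between 0.017 and 0.0225 m and angle between the y axis of brass_bar and the y axis of jig, either way round below 0.08 rad and value of joint clamp above 1.2 rad), for 0.2 s.
2. the clamp is down on the bar (y of brass_bar in the frame of jig between 0.0315 and 0.04 m and x of brass_bar in the frame of jig between -0.006 and 0.006 m and z of brass_bar in the frame of jig between 0.017 and 0.0225 m and angle between the y axis of brass_bar and the y axis of jig, either way round below 0.08 rad and value of joint clamp between -0.04 and 0.035 rad), for 0.2 s.
At the end, for the whole second after the job is handed in: The brass bar lies on the bed under the bridge, its end within 3.5 mm of the stop, within 6 mm of the centreline and 0.08 rad of straight; the clamp is down on it (hinge between -0.04 and 0.035 rad); both at rest; the copper bar within 30 mm of its start (all of step 2 and linear speed of brass_bar below 0.01 m/s and velocity of joint clamp between -0.05 and 0.05 rad/s and distance of copper_bar from where it was at the start of the episode below 0.03 m); the robot touches nothing.
It fails at once if the copper bar is moved more than 30 mm (distance of copper_bar from where it was at the start of the episode above 0.03 m).
It also fails if it takes over 54 s, if anything falls off the work surface, if the arm or the gripper's body presses on something with over 40 N, if the wrist force passes 120 N, or if a joint passes its speed limit or range.

ROBOT

A 6-joint arm with a two-finger parallel gripper is mounted at the origin on the work surface. World frame = base frame: x ahead of the robot, y to its left, z up, the work surface at z = 0. Lengths are in m, angles in rad, forces in N, time in s.
With the tool pointing down it reaches from about 0.375 to 0.9 m from the base axis. Payload 3.1 kg.
Tool frame: the origin (TCP) lies between the finger pads; the fingertips stand 17 mm ahead of it and the grasp point (between the pads) lies 2 mm behind it; z points along the fingers, y is the line along which they close (so a half turn about z gives the same grasp; the last joint's range is limited). The gripper opens to 87 mm and grips with 3 to 60 N. Pads are 19 mm wide; open, the fingers measure 117 mm over their backs; the gripper's body (75 mm by 190 mm) begins 51 mm behind the grasp point.
Start: joints at [-1.44, 0.527, 1.433, -0, 1.181, -0.178], TCP at [0.191, -0.595, 0.24] pointing down, gripper open.
Joint ranges: [-3.08, 3.08], [-0.75, 2.2], [0.22, 2.44], [-1.43, 4.57], [0, 2.65], [-2.85, 2.85]. Speed limits (rad/s): [2.79, 2.79, 3.14, 3.14, 3.14, 3.14].

INTERFACE

Orientations are given as a rotation vector (axis times angle).
In Python, from station import manip, optics, workorder gives the robot as it stands.
- The arm moves only by the shell command python3 -m crank 'ROWS' [FORCE]. ROWS is JSON, a list that holds one entry, the list of rows, each a list of 7 numbers: the shift along the tool's x, y, z in mm, then the turn, a rotation vector about the tool's x, y, z in degrees, then the finger opening in mm, from 0 to 87. In form: [[[tx, ty, tz, wx, wy, wz, fingers], ...]]. A call has exactly 5 rows; each row is the pose to reach, as a shift and turn from the pose commanded when the call began, along the tool's axes at that moment; what a row does not reach only later rows make up. A row lasts 1/12 s, in which the tool goes at most 41.7 mm and 7.16 degrees, less where a joint would pass 70% of its speed; a pose out of reach is approached as far as the arm can. A call with a gripper value outside its range is refused whole. The fingers move at their own pace and stop on an object; FORCE is the grip in N (left out, the last holds). Time passes only in rows, so rows that repeat a pose let the fingers close, or fill a call up. It gives the time, the measured TCP pose, the force, the opening and the grip force at its end, in the units of the state.
- manip.get_obs(): the state, without advancing time (a new reading comes with each control period).
- optics.capture(name): name is "side" or "top" or "wrist"; returns the picture (420x560x3 uint8, red, green, blue); there is no depth.
- optics.get_calibration(name): a dict with "fx", "fy", "cx", "cy" (pixels), "T" (4x4, takes a point from camera to world coordinates). Camera axes: x right, y up, looking along -z (the intrinsics and any distortion apply to the point x, -y, -z); pixel columns grow to the right and rows downward; lengths in m; the calibration is good to about 2 mm. The wrist camera is an equidistant fisheye: a pixel r from the principal point sees the ray r / f radians off the axis. A picture is of the moment at which its call begins: read the wrist's pose just before it. get_calibration takes no time and is no camera call; for the wrist camera it gives the pose at the moment of the call.
- workorder.job_done(): hands the job in; it is judged then, once.
Trained networks look in the newest picture that a camera, given by its name, has taken for a name from the list of things; names that differ only in an ending like _2 or _b are one class to them, and where a whole thing is asked for, a point or a joint stands for the part that bears it (a point fixed in the world has none). Each returns a list of dicts, best first, with "confidence" (0 to 1); they miss things now and then, are a little off and sometimes report something else, mostly with a low value. They report only what shows in the picture. A call takes as long as a camera call. They do not tell look-alikes from the thing itself.
- optics.find_in(camera, target): "position" ([column, row] in pixels, amid what is visible of it).
- optics.masks_of(camera, target): "region" (420x560 bool, what is visible of it) and "position" ([column, row] in pixels, amid what is visible of it).
The state is a dict: "t": time; "joint_pos": joint angles; "joint_vel": joint speeds; "effort": joint torques, N m; "ee_pos": TCP position; "orientation": TCP orientation; "ft_force": force on the tool from outside, world axes, zero at the start; "wrist_torque": the same for the moment, N m; "finger_gap": finger opening in m; "grip_force": force on a finger pad.
Only numpy, scipy, OpenCV 4.12 (cv2) and the standard library are available. Lean on these libraries where they do the work, as an engineer would, in place of code of your own. Each camera call takes 0.05 s, during which the arm holds its last target. There are 200 camera calls.

## Working session

There is one attempt and no reset: what is moved stays moved. The work goes in short steps, Python scripts to look and compute and a shell command to move; the robot and the scene stay as the last step left them, time stands still between calls to the robot, and variables do not carry over. Pictures are saved under pics/ and viewed, at most 10 in all, crops included, and the job is handed in when it is done.

```bash
ls; mkdir -p pics
python3 - <<'E'
from station import manip, optics, workorder
import cv2,numpy as np
o=manip.get_obs();print({k:np.round(v,3).tolist() for k,v in o.items()})
for n in("top","side"):
    im=optics.capture(n);cv2.imwrite(f"pics/{n}0.png",im[:,:,::-1])
    c=optics.get_calibration(n);print(n,{k:np.round(v,3).tolist() for k,v in c.items()})
    for t in("brass_bar","copper_bar","jig","clamp_grip","stop_face","bridge_mouth","clamp_hinge"):
        print(t,[(np.round(d["position"]).tolist(),round(d["confidence"],2)) for d in optics.find_in(n,t)])
E
```

```text
pics
{'t': 0.0, 'joint_pos': [-1.439, 0.528, 1.434, -0.0, 1.181, -0.178], 'joint_vel': [-0.001, 0.0, -0.0, -0.001, -0.0, 0.002], 'effort': [-0.001, -44.005, -17.66, 0.063, 0.058, -0.0], 'ee_pos': [0.19, -0.595, 0.239], 'orientation': [-3.102, -0.484, -0.0], 'ft_force': [0.278, 0.58, 0.344], 'wrist_torque': [-0.047, -0.09, -0.009], 'grip_force': 0.0, 'finger_gap': 0.087}
top {'fx': 393.702, 'fy': 393.702, 'cx': 279.714, 'cy': 211.188, 'T': [[0.009, 0.998, -0.064, 0.399], [-1.0, 0.009, 0.002, -0.028], [0.002, 0.064, 0.998, 0.929], [0.0, 0.0, 0.0, 1.0]]}
brass_bar [([389.0, 280.0], 0.95), ([379.0, 163.0], 0.57)]
copper_bar [([384.0, 219.0], 0.79), ([234.0, 199.0], 0.74)]
jig [([234.0, 199.0], 0.61)]
clamp_grip [([192.0, 161.0], 0.66)]
stop_face [([237.0, 192.0], 0.85)]
bridge_mouth [([235.0, 194.0], 0.64)]
clamp_hinge [([235.0, 196.0], 0.67)]
side {'fx': 384.411, 'fy': 384.411, 'cx': 270.618, 'cy': 218.056, 'T': [[0.954, 0.225, -0.2, 0.282], [-0.301, 0.701, -0.647, -0.535], [-0.006, 0.677, 0.736, 0.61], [0.0, 0.0, 0.0, 1.0]]}
brass_bar [([232.0, 370.0], 0.74), ([392.0, 309.0], 0.6), ([287.0, 193.0], 0.16)]
copper_bar [([321.0, 343.0], 0.68)]
jig [([286.0, 193.0], 0.9)]
clamp_grip [([297.0, 127.0], 0.77)]
stop_face [([285.0, 191.0], 0.66)]
bridge_mouth []
clamp_hinge [([289.0, 188.0], 0.87)]
```

View pics/top0.png

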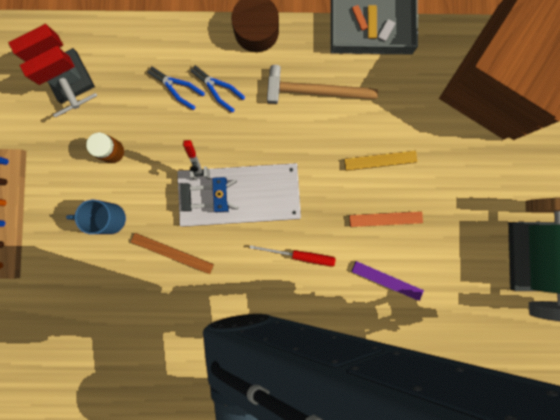

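View pics/side0.png

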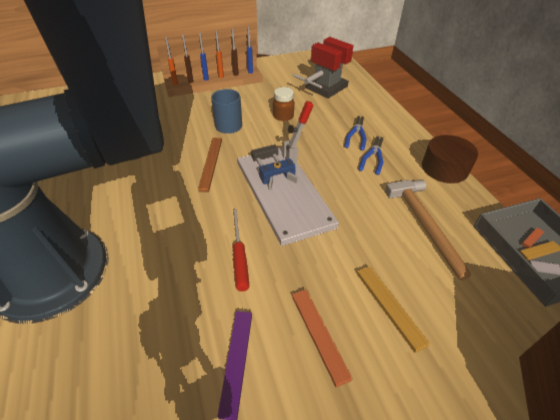

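Top view, candidates for brass: yellow bar (380,160), reddish copper bar (385,219), purple look-alike (387,280), brown-red bar (171,253) and a yellow scrap in the tray (373,20). By the description it is the yellow one at (380,160). The jig's open end points right (world -y), its clamp is leaning up in the image (world +x) with its handle at (190,150).

```bash
cat > h.py <<'E'
from station import manip, optics, workorder
import cv2,numpy as np
from scipy.spatial.transform import Rotation as R
def ray(cam,px,c=None):
    c=c or optics.get_calibration(cam);T=np.array(c["T"])
    a=np.array([(px[0]-c["cx"])/c["fx"],(px[1]-c["cy"])/c["fy"]])
    if cam=="wrist":
        r=np.hypot(*a)+1e-12;v=np.r_[a/r*np.sin(r),np.cos(r)]
    else: v=np.r_[a,1.]
    return T[:3,3],T[:3,:3]@(v*[1,-1,-1])
def at_z(cam,px,z,c=None):
    o,d=ray(cam,px,c);return o+d*(z-o[2])/d[2]
def rect(cam,mask,z):
    """centre, long-axis angle, sizes of a region, projected on height z"""
    p=np.argwhere(mask)[:,::-1]
    c=optics.get_calibration(cam);w=np.array([at_z(cam,q,z,c)[:2] for q in p])
    (cx,cy),(a,b),_=r=cv2.minAreaRect((w*1000).astype(np.float32))
    k=cv2.boxPoints(r);e=max([k[1]-k[0],k[2]-k[1]],key=np.linalg.norm)
    if e[1]<0:e=-e
    return np.array([cx,cy]),np.degrees(np.arctan2(e[1],e[0])),sorted((a,b))
def go(xy_mm,z_mm,ang,tilt=0):
    """shift (mm, tool axes) and turn (deg) to TCP x,y,z, closing line (tool y) at ang deg, pointing down"""
    o=manip.get_obs();A=R.from_rotvec(o["orientation"])
    best=None
    for s in(0,180):
        t=np.radians(ang+s);y=np.array([np.cos(t),np.sin(t),0]);z=np.array([0,0,-1.])
        B=R.from_matrix(np.c_[np.cross(y,z),y,z]);w=(A.inv()*B).as_rotvec(degrees=True)
        d=A.inv().apply(np.r_[xy_mm,z_mm]-1000*np.array(o["ee_pos"]))
        print("shift",d.round(1),"turn",w.round(1),"j6",round(float(o["joint_pos"][5]),2))
E
python3 - <<'E'
from h import *
im=optics.capture("top")
for t,z in(("brass_bar",.012),("copper_bar",.012),("jig",.02)):
    for m in optics.masks_of("top",t):
        print(t,round(m["confidence"],2),[np.round(x,1) for x in rect("top",m["region"],z)],im[m["region"]].mean(0).round())
hsv=cv2.cvtColor(im,cv2.COLOR_RGB2HSV)
print("bar px hsv",hsv[160,380],"bed",hsv[205,270],"wood",hsv[190,380])
# bed: pale, low saturation
m=((hsv[:,:,1]<60)&(hsv[:,:,2]>120)).astype(np.uint8);m[:150]=0;m[235:]=0;m[:,:172]=0;m[:,310:]=0
m=cv2.morphologyEx(m,cv2.MORPH_OPEN,np.ones((3,3)))
print("bed",rect("top",m>0,.02))
cr=np.hstack([cv2.resize(im[130:240,165:315],(600,440),interpolation=cv2.INTER_CUBIC)])
cr2=cv2.resize(im[130:240,335:435],(200,220),interpolation=cv2.INTER_CUBIC)
cv=np.zeros((440,800,3),np.uint8);cv[:,:600]=cr;cv[:220,600:]=cr2
cv2.imwrite("pics/crop1.png",cv[:,:,::-1])
for n in("top","side"):
    optics.capture(n);print(n,[(d["position"],d["confidence"]) for d in optics.find_in(n,"clamp_grip")])
go([500,-250],240,0)
E
```

```text
brass_bar 0.89 [array([ 579.3, -265.1]), np.float32(97.3), array([ 29.3, 169.5])] [189. 145.  49.]
brass_bar 0.58 [array([ 299.4, -278.8]), np.float32(67.5), array([ 29.3, 172.5])] [107.  52. 125.]
brass_bar 0.51 [array([527.9,  69.3]), np.float32(92.4), array([203.3, 284.9])] [165. 158. 154.]
copper_bar 0.58 [array([ 441.9, -276.8]), np.float32(93.6), array([ 28.1, 171.1])] [194. 108.  59.]
jig 0.71 [array([530.5,  69. ]), np.float32(94.1), array([201.6, 279.4])] [165. 158. 154.]
bar px hsv [ 21 194 192] bed [ 14  17 199] wood [ 21 129 206]
bed (array([496.92227173,  66.24627686]), np.float32(94.197365), [131.18280029296875, 279.2082214355469])
top [([193.4, 157.9], 0.9)]
side [([298.8, 125.1], 0.63), ([287.3, 191.8], 0.43)]
shift [ 400.  -234.5   -0.5] turn [  0.    0.  -72.3] j6 -0.18
shift [ 400.  -234.5   -0.5] turn [  0.   -0.  107.7] j6 -0.18
```

View pics/crop1.png

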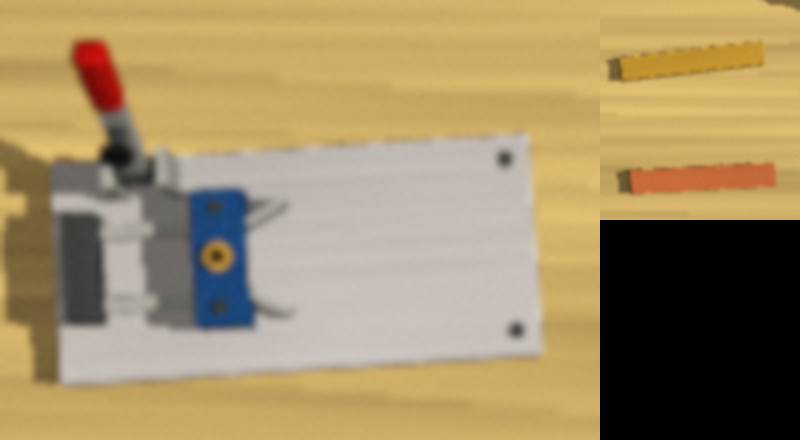

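Crop: the yellow bar is the brass one, copper lies below it; bed fits at 131×279 mm; jig origin ≈ (497.6, 56.2), +y at 94.2°. Moving above the bar.

Run:
```python
from h import *
go([579.3,-265.1],150,7.3)
```

```text
shift [ 470.9 -195.9   89.5] turn [  0.    0.  -79.6] j6 -0.18
shift [ 470.9 -195.9   89.5] turn [  0.   -0.  100.4] j6 -0.18
```

```bash
python3 -m crank '[[[38,-16,8,0,0,-7,87],[76,-32,15,0,0,-14,87],[114,-48,22,0,0,-21,87],[150,-64,29,0,0,-28,87],[188,-78,36,0,0,-35,87]]]' 20
python3 -m crank '[[[38,-80,8,0,0,-7,87],[60,-90,15,0,0,-14,87],[80,-100,22,0,0,-21,87],[100,-110,29,0,0,-28,87],[100,-110,29,0,0,-28,87]]]'
python3 - <<'E'
from h import *
go([579.3,-265.1],110,7.3)
E
```

```text
t: 1.62
ee_pos: [0.3466, -0.4621, 0.2033]
orientation: [-2.811, -1.403, -0.0]
ft_force: [0.6, -0.9, 0.0]
finger_gap: 0.087
grip_force: 0.0
t: 2.03
ee_pos: [0.3164, -0.3089, 0.173]
orientation: [-2.378, -2.035, -0.004]
ft_force: [0.1, 0.6, -0.7]
finger_gap: 0.0868
grip_force: 0.0
shift [ 83.2 253.4  62. ] turn [ -0.3  -0.6 -16.2] j6 -0.87
shift [ 83.2 253.4  62. ] turn [ -0.9   0.5 163.8] j6 -0.87
```

```bash
python3 -m crank '[[[12,38,9,0,0,-7,87],[24,76,18,0,0,-14,87],[36,114,27,0,0,-16,87],[48,152,36,0,0,-16,87],[60,190,45,0,0,-16,87]]]'
python3 -m crank '[[[12,32,8,0,0,0,87],[23,63,17,0,0,0,87],[23,63,17,0,0,0,87],[23,63,17,0,0,0,87],[23,63,17,0,0,0,87]]]'
python3 - <<'E'
from h import *
im=optics.capture("wrist");cv2.imwrite("pics/w1.png",im[:,:,::-1])
for m in optics.masks_of("wrist","brass_bar"):
    print(round(m["confidence"],2),[np.round(x,1) for x in rect("wrist",m["region"],.012)],im[m["region"]].mean(0).round())
go([579.3,-265.1],20,7.3)
E
```

```text
t: 2.45
ee_pos: [0.5183, -0.2889, 0.1294]
orientation: [2.087, 2.347, -0.0]
ft_force: [0.0, -0.4, 0.7]
finger_gap: 0.0868
grip_force: 0.0
t: 2.87
ee_pos: [0.5755, -0.2587, 0.1124]
orientation: [-2.086, -2.348, 0.001]
ft_force: [0.9, 0.2, 0.5]
finger_gap: 0.087
grip_force: 0.0
0.97 [array([ 304.9, -280.1]), np.float32(66.8), array([ 37.4, 169.8])] [ 86.  36. 101.]
0.92 [array([ 581.3, -269.8]), np.float32(97.1), array([ 28.2, 169. ])] [173. 129.  42.]
shift [-6.2  3.8 92.9] turn [-0.   0.  -0.6] j6 -0.72
shift [-6.2  3.8 92.9] turn [  0.    0.  179.4] j6 -0.72
```

View pics/w1.png

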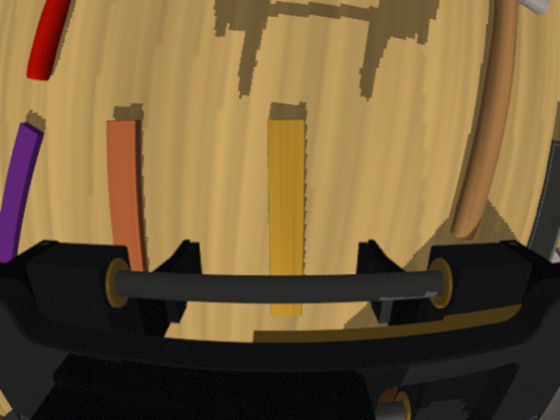

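The brass bar (285,215) sits centred between the open fingers; copper at (125,190) is clear of the left finger. Descend and grip.

```bash
python3 -m crank '[[[-8,5,30,0,0,0,87],[-8,5,60,0,0,0,87],[-8,5,80,0,0,0,87],[-8,5,92,0,0,0,87],[-8,5,92,0,0,0,87]]]' 45
python3 -m crank '[[[0,0,0,0,0,0,20],[0,0,0,0,0,0,20],[0,0,0,0,0,0,20],[0,0,0,0,0,0,20],[0,0,0,0,0,0,20]]]' 45
python3 -m crank '[[[0,0,0,0,0,0,20],[0,0,0,0,0,0,20],[0,0,0,0,0,0,20],[0,0,0,0,0,0,20],[0,0,0,0,0,0,20]]]' 45
```

```text
t: 3.38
ee_pos: [0.5802, -0.2665, 0.0191]
orientation: [-2.088, -2.344, 0.001]
ft_force: [-0.2, -0.4, -0.6]
finger_gap: 0.0869
grip_force: 0.0
t: 3.8
ee_pos: [0.5821, -0.2661, 0.0214]
orientation: [2.086, 2.347, 0.0]
ft_force: [-0.7, -0.3, -0.4]
finger_gap: 0.0615
grip_force: 0.0
t: 4.22
ee_pos: [0.5819, -0.2658, 0.0205]
orientation: [2.087, 2.348, 0.0]
ft_force: [4.7, 1.5, 0.3]
finger_gap: 0.0282
grip_force: 1.6
```

Gripped at 28 mm. Lift 70 mm.

```bash
python3 -m crank '[[[0,0,0,0,0,0,20],[0,0,0,0,0,0,20],[0,0,-20,0,0,0,20],[0,0,-45,0,0,0,20],[0,0,-70,0,0,0,20]]]' 45
python3 - <<'E'
from h import *
im=optics.capture("wrist");cv2.imwrite("pics/w2.png",im[:,:,::-1])
u=np.array([-.0732,.9973]);O=np.array([497.6,56.2])
print(manip.get_obs()["grip_force"]); go(O-85*u,90,4.2)
E
```

```text
t: 4.63
ee_pos: [0.5801, -0.2648, 0.0892]
orientation: [-2.083, -2.344, 0.001]
ft_force: [1.0, 0.3, -3.5]
finger_gap: 0.0274
grip_force: 45.0
44.98439133167267
shift [245.9 -50.8   4.2] turn [0.2 0.2 2.6] j6 -0.72
shift [245.9 -50.8   4.2] turn [  -0.3    0.3 -177.4] j6 -0.72
```

View pics/w2.png

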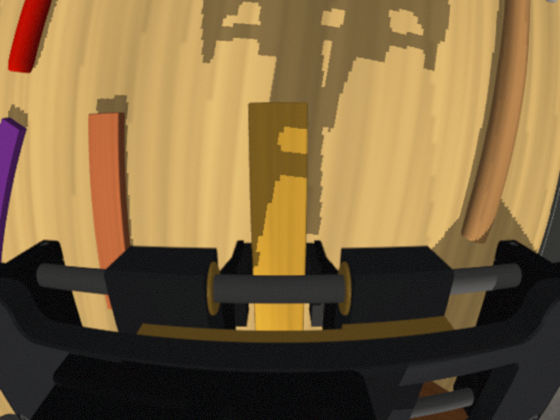

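Bar (278,200) is held level and aligned with the fingers. Carry it to the open end of the bed.

```bash
python3 -m crank '[[[38,-8,0,0,0,0.5,20],[76,-16,0,0,0,1,20],[112,-24,0,0,0,1.5,20],[148,-31,0,0,0,2,20],[180,-38,0,0,0,2.6,20]]]'
python3 -m crank '[[[20,-4,0,0,0,0,20],[40,-8,0,0,0,0,20],[52,-10,0,0,0,0,20],[52,-10,0,0,0,0,20],[52,-10,0,0,0,0,20]]]'
python3 - <<'E'
from h import *
im=optics.capture("wrist");cv2.imwrite("pics/w3.png",im[:,:,::-1])
u=np.array([-.0732,.9973]);O=np.array([497.6,56.2])
go(O-85*u,40,4.2)
E
```

```text
t: 5.1
ee_pos: [0.5206, -0.0893, 0.0895]
orientation: [-2.138, -2.297, 0.001]
ft_force: [0.2, 0.9, -4.7]
finger_gap: 0.0272
grip_force: 45.0
t: 5.52
ee_pos: [0.5092, -0.0402, 0.0901]
orientation: [2.138, 2.302, -0.001]
ft_force: [0.7, -1.5, -3.8]
finger_gap: 0.0275
grip_force: 45.0
shift [12.9 -5.2 50.3] turn [ 0.1  0.  -0. ] j6 -0.37
shift [12.9 -5.2 50.3] turn [ 1.0e-01 -1.0e-01  1.8e+02] j6 -0.37
```

View pics/w3.png

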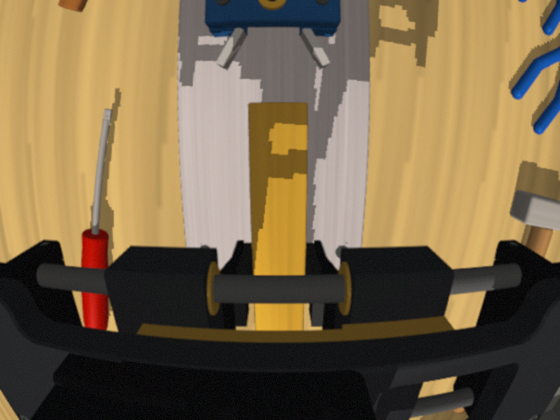

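Bar (278,200) hangs above the bed, front end short of the lead-ins (232,45)/(315,45); bed edges at about 182 and 366 in row 150, so its centre is slightly left. I'll measure the bed's edges and the bridge's from this picture.

Run:
```python
from h import *
im=cv2.imread("pics/w3.png");hsv=cv2.cvtColor(im,cv2.COLOR_BGR2HSV)
u=np.array([-.0732,.9973]);v=np.array([.9973,.0732]);O=np.array([497.6,56.2])
J=lambda p:np.round([(p[:2]*1000-O)@v,(p[:2]*1000-O)@u],1)
for r in(60,90,150,200):
    low=np.where(hsv[r,100:450,1]<70)[0]+100
    low=low[(low>165)&(low<385)]
    print(r,low.min(),low.max(),J(at_z("wrist",(low.min()-.5,r),.02)),J(at_z("wrist",(low.max()+.5,r),.02)))
b=(hsv[:,:,0]>100)&(hsv[:,:,0]<125)&(hsv[:,:,1]>120)&(hsv[:,:,2]>60);b[60:]=0;b[:,:180]=0;b[:,370:]=0
for r in(8,14,20):
    c=np.where(b[r])[0];print("bridge",r,c.min(),c.max(),J(at_z("wrist",(c.min()-.5,r),.052)),J(at_z("wrist",(c.max()+.5,r),.052)))
y=(hsv[:,:,0]>15)&(hsv[:,:,0]<28)&(hsv[:,:,1]>150)
for r in(115,220):
    c=np.where(y[r,240:320])[0]+240;print("bar",r,c.min(),c.max(),J(at_z("wrist",(c.min()-.5,r),.083)),J(at_z("wrist",(c.max()+.5,r),.083)))
o=manip.get_obs();print("tcp",J(np.array(o["ee_pos"])))
```

```text
60 178 368 [-62.8  17.9] [64.4 17.1]
90 178 369 [-62.8  -3. ] [65.1 -3.5]
150 179 367 [-63.3 -43.9] [ 64.7 -44.3]
200 182 364 [-63.4 -79. ] [ 64.5 -79.2]
bridge 8 206 339 [-36.8  42.1] [39.1 41.5]
bridge 14 206 339 [-36.7  38.3] [39.  37.6]
bridge 20 206 339 [-36.6  34.5] [38.9 33.9]
bar 115 249 306 [ -9.2 -22.7] [ 17.5 -22.7]
bar 220 252 305 [ -8.6 -73.3] [ 17.8 -73.3]
tcp [  5.1 -97.9]
```

```bash
python3 -m crank '[[[0,-4,20,0,0,0,20],[0,-4,38,0,0,0,20],[0,-4,46,0,0,0,20],[0,-4,48,0,0,0,20],[0,-4,48,0,0,0,20]]]'
python3 -m crank '[[[10,0,0.5,0,0,0,20],[25,0,0.5,0,0,0,20],[35,0,0.5,0,0,0,20],[45,0,0.5,0,0,0,20],[45,0,0.5,0,0,0,20]]]'
```

```text
t: 5.98
ee_pos: [0.5055, -0.0416, 0.042]
orientation: [-2.141, -2.299, 0.0]
ft_force: [0.3, -0.8, -3.3]
finger_gap: 0.0272
grip_force: 45.0
t: 6.4
ee_pos: [0.5014, 0.0063, 0.0426]
orientation: [-2.137, -2.303, -0.0]
ft_force: [0.1, 0.0, -5.0]
finger_gap: 0.0274
grip_force: 45.0
```

```bash
python3 -m crank '[[[10,0,0,0,0,0,20],[20,0,0,0,0,0,20],[30,0,0,0,0,0,20],[42,0,0,0,0,0,20],[42,0,0,0,0,0,20]]]'
python3 -m crank '[[[0,0,0.5,0,0,0,20],[0,0,1,0,0,0,20],[0,0,1,0,0,0,34],[0,0,1,0,0,0,60],[0,0,1,0,0,0,60]]]'
python3 - <<'E'
from h import *
im=optics.capture("wrist");cv2.imwrite("pics/w4.png",im[:,:,::-1])
u=np.array([-.0732,.9973]);O=np.array([497.6,56.2])
go(O-58*u,40,4.2)
E
```

```text
t: 6.82
ee_pos: [0.4979, 0.0483, 0.042]
orientation: [-2.136, -2.301, 0.001]
ft_force: [-0.5, -0.5, -4.5]
finger_gap: 0.0273
grip_force: 45.0
t: 7.23
ee_pos: [0.4995, 0.0456, 0.0415]
orientation: [2.14, 2.299, 0.001]
ft_force: [-1.0, 0.2, -0.2]
finger_gap: 0.0402
grip_force: 0.0
shift [-47.3  -0.9   1.4] turn [ 0.1  0.  -0.1] j6 -0.2
shift [-47.3  -0.9   1.4] turn [ 0.000e+00 -1.000e-01  1.799e+02] j6 -0.2
```

View pics/w4.png

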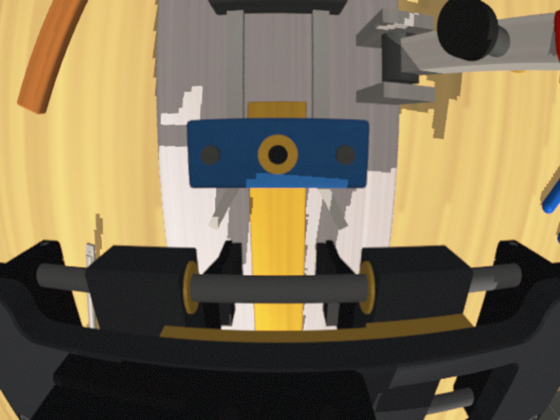

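The bar's end (278,102) shows beyond the bridge, straight between the rails (236 / 320). Back off 48 mm, regrip, and push home.

```bash
python3 -m crank '[[[0,0,0,0,0,0,60],[-15,-1,0,0,0,0,60],[-30,-1,0,0,0,0,60],[-48,-1,0,0,0,0,60],[-48,-1,0,0,0,0,40]]]' 25
python3 -m crank '[[[0,0,0,0,0,0,20],[0,0,0,0,0,0,20],[0,0,0,0,0,0,20],[0,0,0,0,0,0,20],[0,0,0,0,0,0,20]]]' 25
python3 -m crank '[[[0,0,0,0,0,0,20],[8,0,0,0,0,0,20],[16,0,0,0,0,0,20],[24,0,0,0,0,0,20],[32,0,0,0,0,0,20]]]'
python3 -m crank '[[[0,0,0,0,0,0,20],[2,0,0,0,0,0,20],[4,0,0,0,0,0,20],[6,0,0,0,0,0,20],[7,0,0,0,0,0,20]]]'
```

```text
t: 7.7
ee_pos: [0.5027, -0.0045, 0.0413]
orientation: [2.141, 2.296, 0.002]
ft_force: [0.4, 0.4, 0.7]
finger_gap: 0.0568
grip_force: 0.0
t: 8.12
ee_pos: [0.5015, -0.0013, 0.0411]
orientation: [2.138, 2.301, 0.001]
ft_force: [1.2, 0.1, -1.6]
finger_gap: 0.0278
grip_force: 3.2
t: 8.53
ee_pos: [0.4988, 0.0308, 0.0411]
orientation: [2.139, 2.301, -0.0]
ft_force: [-0.2, -2.4, -0.2]
finger_gap: 0.0275
grip_force: 25.0
t: 8.95
ee_pos: [0.4985, 0.0369, 0.0411]
orientation: [2.139, 2.3, -0.0]
ft_force: [-1.4, -2.7, 0.1]
finger_gap: 0.0278
grip_force: 25.0
```

```bash
python3 -m crank '[[[1,0,0,0,0,0,20],[2,0,0,0,0,0,20],[3,0,0,0,0,0,20],[4,0,0,0,0,0,20],[4,0,0,0,0,0,20]]]'
python3 -m crank '[[[1,0,0,0,0,0,20],[2,0,0,0,0,0,20],[3,0,0,0,0,0,20],[4,0,0,0,0,0,20],[4,0,0,0,0,0,20]]]'
python3 - <<'E'
from h import *
im=optics.capture("wrist");cv2.imwrite("pics/w5.png",im[:,:,::-1])
E
```

```text
t: 9.37
ee_pos: [0.4983, 0.0411, 0.0411]
orientation: [2.14, 2.3, 0.0]
ft_force: [0.4, -2.4, 0.6]
finger_gap: 0.0275
grip_force: 25.0
t: 9.78
ee_pos: [0.4979, 0.0452, 0.0411]
orientation: [2.139, 2.3, 0.0]
ft_force: [1.1, -2.2, 0.5]
finger_gap: 0.0274
grip_force: 25.0
```

View pics/w5.png

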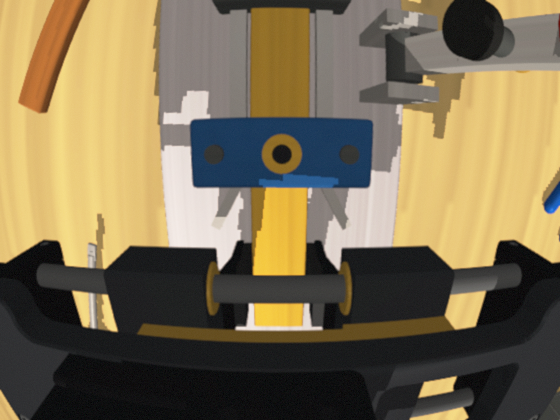

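The bar now reaches almost the stop (280,10); no contact force yet, so keep pushing in small steps.

```bash
python3 -m crank '[[[0.5,0,0,0,0,0,20],[1,0,0,0,0,0,20],[1.5,0,0,0,0,0,20],[2,0,0,0,0,0,20],[2,0,0,0,0,0,20]]]'
python3 -m crank '[[[0.5,0,0,0,0,0,20],[1,0,0,0,0,0,20],[1.5,0,0,0,0,0,20],[2,0,0,0,0,0,20],[2,0,0,0,0,0,20]]]'
```

```text
t: 10.25
ee_pos: [0.498, 0.0458, 0.0411]
orientation: [2.137, 2.301, -0.002]
ft_force: [-0.7, -8.2, 1.1]
finger_gap: 0.0276
grip_force: 25.0
t: 10.67
ee_pos: [0.4985, 0.046, 0.0411]
orientation: [2.133, 2.301, -0.003]
ft_force: [-0.0, -17.6, -0.6]
finger_gap: 0.027
grip_force: 25.0
```

Butted (17.6 N, no motion). Ease off the spring, release, lift.

```bash
python3 -m crank '[[[-2,0,0,0,0,0,20],[-2.5,0,0,0,0,0,50],[-2.5,0,0,0,0,0,50],[-2.5,0,0,0,0,0,50],[-2.5,0,0,0,0,0,50]]]'
python3 -m crank '[[[-3,0,-25,0,0,0,50],[-6,0,-60,0,0,0,30],[-12,0,-100,0,0,0,0],[-20,0,-140,0,0,0,0],[-30,0,-180,0,0,0,0]]]'
python3 - <<'E'
from h import *
im=optics.capture("top");cv2.imwrite("pics/t2.png",cv2.resize(im[110:260,150:350],(800,600),interpolation=cv2.INTER_CUBIC)[:,:,::-1])
s=optics.capture("side")
for n in("top","side"):
    print(n,[(np.round(d["position"],1).tolist(),round(d["confidence"],2)) for d in optics.find_in(n,"clamp_grip")[:2]])
u=np.array([-.0732,.9973]);v=np.array([.9973,.0732]);O=np.array([497.6,56.2])
o=manip.get_obs();p=np.array(o["ee_pos"]);print(p,[(p[:2]*1000-O)@v,(p[:2]*1000-O)@u])
# red handle hits: fit angle by projecting handle point onto both cameras
hsv=cv2.cvtColor(s,cv2.COLOR_RGB2HSV)
c=optics.get_calibration("side");T=np.array(c["T"])
for th in(1.7,1.8,1.9,2.0):
    q=O+v*(51-98*np.cos(th))+u*92;q=np.r_[q,55+98*np.sin(th)]/1000
    for n in("top","side"):
        c=optics.get_calibration(n);l=np.linalg.inv(np.array(c["T"]))@np.r_[q,1]
        print(th,n,round(c["cx"]+c["fx"]*l[0]/-l[2],1),round(c["cy"]+c["fy"]*-l[1]/-l[2],1))
E
```

```text
t: 11.08
ee_pos: [0.4972, 0.0471, 0.0409]
orientation: [-2.138, -2.3, 0.001]
ft_force: [-0.6, 0.3, -0.3]
finger_gap: 0.0452
grip_force: 0.0
t: 11.5
ee_pos: [0.4989, 0.0173, 0.2226]
orientation: [-2.137, -2.3, 0.001]
ft_force: [1.0, -0.0, -0.4]
finger_gap: 0.0307
grip_force: 0.0
top [([224.2, 201.7], 0.73)]
side []
[0.50011172 0.01679727 0.22205524] [np.float64(-0.37934490572124163), np.float64(-39.48020221865343)]
1.7 top 188.7 157.7
1.7 side 296.4 110.9
1.8 top 188.7 153.1
1.8 side 300.4 110.7
1.9 top 188.7 148.8
1.9 side 304.3 110.9
2.0 top 188.9 144.7
2.0 side 307.9 111.5
```

```bash
python3 -m crank '[[[25,28,0,0,0,0,0],[50,56,0,0,0,0,0],[78,84,0,0,0,0,0],[105,112,0,0,0,0,0],[131,140,0,0,0,0,0]]]'
python3 -m crank '[[[0,0,0,0,0,0,0],[0,0,0,0,0,0,0],[0,0,25,0,0,0,0],[0,0,50,0,0,0,0],[0,0,80,0,0,0,0]]]'
python3 - <<'E'
from h import *
u=np.array([-.0732,.9973]);v=np.array([.9973,.0732]);O=np.array([497.6,56.2])
p=np.array(manip.get_obs()["ee_pos"]);print(p,[(p[:2]*1000-O)@v,(p[:2]*1000-O)@u])
a=optics.capture("top");b=optics.capture("wrist");s=optics.capture("side")
z=lambda i,w,h:cv2.resize(i,(w,h),interpolation=cv2.INTER_CUBIC)
cv=np.vstack([np.hstack([z(a[130:235,160:300],400,300),z(s[90:210,230:390],400,300)]),np.hstack([z(b,400,300),z(s,400,300)])])
cv2.imwrite("pics/c6.png",cv[:,:,::-1])
E
```

```text
t: 12.12
ee_pos: [0.6291, 0.1595, 0.2178]
orientation: [-2.136, -2.298, 0.007]
ft_force: [1.0, -0.4, -0.0]
finger_gap: 0.0005
grip_force: 0.0
t: 12.53
ee_pos: [0.6285, 0.1567, 0.1398]
orientation: [-2.139, -2.299, 0.002]
ft_force: [0.9, 0.7, -0.2]
finger_gap: 0.0006
grip_force: 0.0
[0.62854596 0.15669963 0.13978444] [np.float64(137.94898300095636), np.float64(90.64303255938293)]
```

View pics/c6.png

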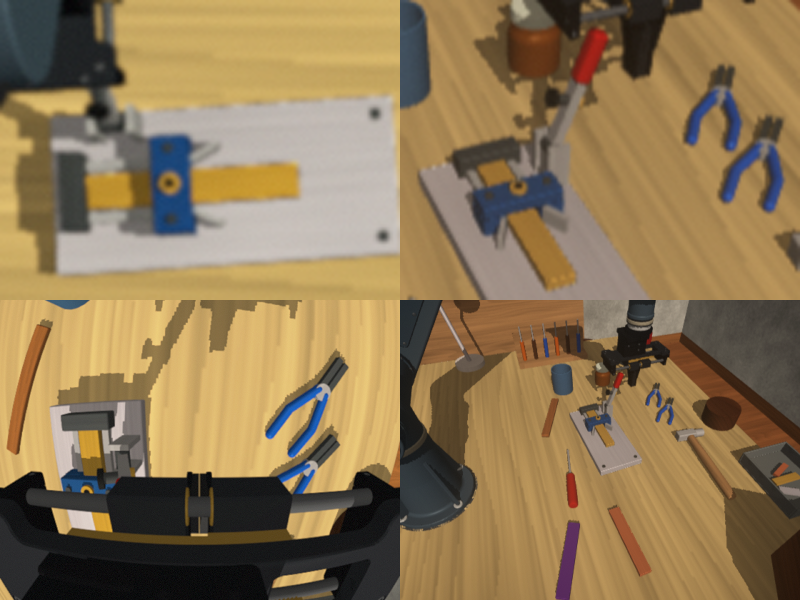

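Top-left: bar (190,185) runs from the stop to beyond the bridge, butted and straight. The closed fingers stand on the +x side of the red handle (590,55), so sweep towards jig -x.

```bash
python3 -m crank '[[[0,-10,0,0,0,0,0],[0,-20,0,0,0,0,0],[0,-30,0,0,0,0,0],[0,-40,0,0,0,0,0],[0,-50,0,0,0,0,0]]]'
python3 -m crank '[[[0,-8,0,0,0,0,0],[0,-16,0,0,0,0,0],[0,-24,0,0,0,0,0],[0,-32,0,0,0,0,0],[0,-40,0,0,0,0,0]]]'
python3 -m crank '[[[0,-6,0,0,0,0,0],[0,-12,0,0,0,0,0],[0,-18,0,0,0,0,0],[0,-24,0,0,0,0,0],[0,-30,0,0,0,0,0]]]'
python3 - <<'E'
from h import *
for n in("top","side"):
    im=optics.capture(n);print(n,[(np.round(d["position"],1).tolist(),round(d["confidence"],2)) for d in optics.find_in(n,"clamp_grip")[:2]])
cv2.imwrite("pics/s7.png",cv2.resize(im[90:210,230:390],(800,600))[:,:,::-1])
h=cv2.cvtColor(im[90:210,230:390],cv2.COLOR_RGB2HSV);r=((h[:,:,0]<5)|(h[:,:,0]>174))&(h[:,:,1]>190)&(h[:,:,2]>90)
q=np.argwhere(r);print("red px side",len(q),(q.mean(0)[::-1]+[230,90]).round(),q.min(0)[::-1]+[230,90],q.max(0)[::-1]+[230,90])
u=np.array([-.0732,.9973]);v=np.array([.9973,.0732]);O=np.array([497.6,56.2])
for th in(0,.5,.9,1.2,1.5):
    q=O+v*(51-98*np.cos(th))+u*92;q=np.r_[q,55+98*np.sin(th)]/1000
    c=optics.get_calibration("side");l=np.linalg.inv(np.array(c["T"]))@np.r_[q,1]
    print(th,round(c["cx"]+c["fx"]*l[0]/-l[2],1),round(c["cy"]+c["fy"]*-l[1]/-l[2],1))
E
```

```text
t: 13.1
ee_pos: [0.5813, 0.1533, 0.1435]
orientation: [2.138, 2.297, 0.005]
ft_force: [0.9, 0.0, 1.0]
finger_gap: 0.0004
grip_force: 0.5
t: 13.52
ee_pos: [0.5397, 0.1507, 0.1413]
orientation: [2.139, 2.3, 0.0]
ft_force: [0.9, -1.3, 0.1]
finger_gap: 0.0004
grip_force: 0.2
t: 13.93
ee_pos: [0.5098, 0.1486, 0.141]
orientation: [-2.139, -2.3, 0.0]
ft_force: [-0.2, -0.2, -0.6]
finger_gap: 0.0007
grip_force: 0.0
top []
side [([267.0, 146.5], 0.67)]
red px side 135 [256. 142.] [246 137] [265 146]
0 250.5 158.3
0.5 254.7 140.2
0.9 265.0 126.2
1.2 275.9 117.9
1.5 288.2 112.5
```

```bash
python3 -m crank '[[[-10,10,-30,0,0,0,0],[-30,20,-60,0,0,0,0],[-60,30,-80,0,0,0,0],[-90,40,-80,0,0,0,0],[-120,40,-80,0,0,0,0]]]'
python3 - <<'E'
from h import *
import time
a=optics.capture("top");s=optics.capture("side");b=optics.capture("wrist")
z=lambda i,w,h:cv2.resize(i,(w,h),interpolation=cv2.INTER_CUBIC)
cv2.imwrite("pics/c8.png",np.vstack([np.hstack([z(a[130:235,160:300],400,300),z(s[110:230,220:380],400,300)]),np.hstack([z(b,400,300),z(s,400,300)])])[:,:,::-1])
h=cv2.cvtColor(s[90:210,230:390],cv2.COLOR_RGB2HSV);r=((h[:,:,0]<5)|(h[:,:,0]>174))&(h[:,:,1]>190)&(h[:,:,2]>90)
q=np.argwhere(r);print("red px side",len(q),(q.mean(0)[::-1]+[230,90]).round(),q.min(0)[::-1]+[230,90],q.max(0)[::-1]+[230,90])
E
```

```text
t: 14.55
ee_pos: [0.563, 0.0304, 0.2234]
orientation: [2.134, 2.296, 0.008]
ft_force: [0.2, -0.4, -0.1]
finger_gap: 0.0004
grip_force: 0.0
red px side 140 [252. 158.] [243 153] [262 163]
```

View pics/c8.png

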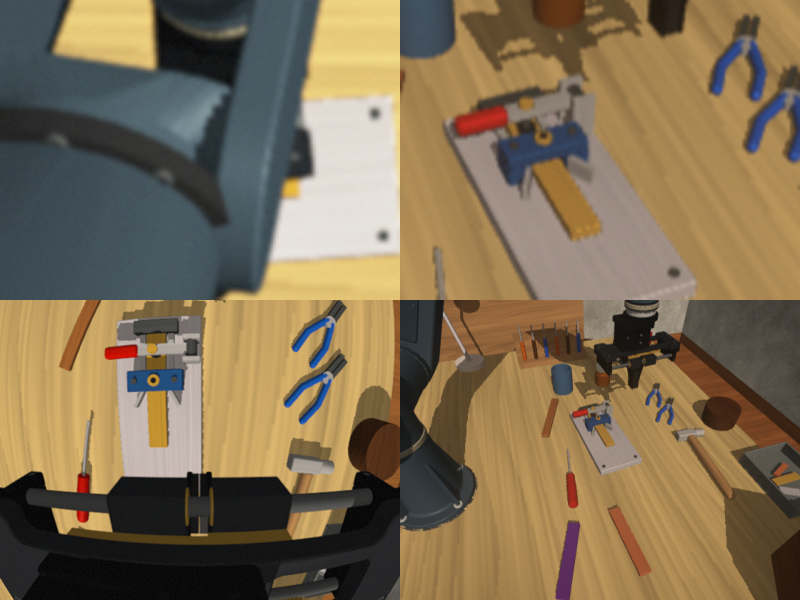

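The clamp arm lies level over the bar (red handle at side pixel (252,158), against (250.5,158.3) predicted for angle 0), and the bar is still butted. One numeric recheck of rest and bar end, then hand in.

```bash
python3 -m crank '[[[0,0,-10,0,0,0,0],[0,0,-20,0,0,0,0],[0,0,-20,0,0,0,0],[0,0,-20,0,0,0,0],[0,0,-20,0,0,0,0]]]'
python3 - <<'E'
from h import *
s=optics.capture("side");b=optics.capture("wrist")
h=cv2.cvtColor(s[90:210,230:390],cv2.COLOR_RGB2HSV);r=((h[:,:,0]<5)|(h[:,:,0]>174))&(h[:,:,1]>190)&(h[:,:,2]>90)
q=np.argwhere(r);print("red",len(q),(q.mean(0)[::-1]+[230,90]).round(1))
u=np.array([-.0732,.9973]);v=np.array([.9973,.0732]);O=np.array([497.6,56.2])
hs=cv2.cvtColor(b,cv2.COLOR_RGB2HSV);m=((hs[:,:,0]>15)&(hs[:,:,0]<28)&(hs[:,:,1]>165)&(hs[:,:,2]>90)).astype(np.uint8)
n,l,st,ce=cv2.connectedComponentsWithStats(m)
c=optics.get_calibration("wrist")
for k in range(1,n):
    if st[k,4]>150:
        w=np.array([at_z("wrist",p[::-1],.032,c)[:2] for p in np.argwhere(l==k)])*1000-O
        print(st[k],"x",(w@v).min().round(1),(w@v).max().round(1),"y",(w@u).min().round(1),(w@u).max().round(1))
E
```

```text
t: 15.12
ee_pos: [0.5589, 0.0328, 0.2414]
orientation: [2.138, 2.302, 0.0]
ft_force: [0.7, 0.2, -1.5]
finger_gap: 0.0005
grip_force: 0.0
red 141 [252.1 157.9]
[213  55  24  27 445] x -12.4 12.8 y 88.0 117.2
[213  85  24  18 393] x -12.5 12.8 y 64.6 83.9
[ 214  132   25   74 1722] x -13.3 13.7 y -50.4 31.6
```

Bar end is at jig y -50.4 (ideal -50), x is centred, and the clamp is at rest.

```bash
python3 -c "
from station import workorder
print(workorder.job_done())"
```

```text
the job is handed in; nothing more can be done
None
```

I slid the brass bar home against the stop and swung the clamp down onto it. The copper bar was not touched, and I handed the job in at about 15 s; the hand-in returned no verdict.

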